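Set a bone specimen in the clamp jig

TASK

Push the plywood mount with the bone on it square and flush into the fence corner of the jig, then turn the black wing screw clockwise until it seats against its stop. Then back the screw off a quarter turn, so that the specimen is not nipped, and finish still gripping the screw there, with the mount still flush in the corner. Leave the jar, the brush and the loose bone where they are.

Things in the scene. Friction and masses are not known exactly. Their poses are not given: they have to be found in the camera images.
- jig: Fixed aluminium jig; base plate 220 (x) x 160 (y) x 12 mm, origin at the centre of its underside, on the table; its yaw varies. Steel fences 14 mm high, 12 mm thick stand on it and meet in a corner. An aluminium bridge over the corner, from a post behind the side fence, spans jig x = 33 to 59, y = 11 to 80 mm; its underside is 26 and its top 33 mm above the plate.
- jig_corner (a point): Inner corner of the fences on top of the base plate: jig x = 70, y = 55, z = 12 mm; axes as the jig's. The end fence (inner face at jig x = 70) runs from here 113 mm towards -y; the side fence (inner face at jig y = 55) runs from here 140 mm towards -x.
- mount: Loose plywood board 100 (x) x 64 (y) x 18 mm, about 0.2 kg, with a bone 50 mm long cemented across its -x half (14 mm above the board). Origin: centre of the underside. Starts on the base plate 2 to 6 cm short of the corner, up to 0.3 rad askew. Home, its +x end and +y side touch the fences: origin at jig x = 20, y = 23 mm, axes along the jig's. It passes under bridge and clamp pad.
- mount_corner (a point): The corner of the mount that belongs in the fence corner: +50, +32, 0 mm in the mount's frame (bottom edge). Home, it coincides with jig_corner.
- screw (a joint): Turn of the wing screw, rad, vertical axis. 0 = seated on its hard stop; positive = backed off (counterclockwise from above). Starts at 1.1 to 2.6; a quarter turn back from the seat is 1.57; opens to 3.6. Stays where left (friction 0.05 N m). Clockwise lowers a small pad under the bridge (1.6 mm per rad) to just over the mount; the screw itself neither rises nor sinks.
- screw_grip (a point): Middle of the screw's wing, on its axis, at jig x = 46, y = 25, z = 62 mm, 17 mm above the bridge's top. The wing is an upright black bar 42 mm long, 12 mm thick, 24 mm high (jig z = 48 to 72 mm) on a hub 26 mm in diameter, 4 mm high; pinch it across its thickness from above. The point's x axis runs along the wing, which at joint value 0 lies along the jig's x.
- jar: Bystander: small closed jar 54 mm in diameter, 70 mm high, beside the jig on its +y side. Origin under its centre.
- brush: Bystander: brush lying on the table on the jig's -y side. Origin at its underside.
- loose_bone: Bystander: loose tan bone 110 mm long, about 24 mm high, lying beyond the jig on its +x side. Origin at its underside, middle.
Mind the look-alikes: they are no part of the job. There is more than one size of the mount; the job needs the middle-sized.

How it is judged (in metres and radians):
On the way, in this order (a step that is already met when the one before it is completed fails the run):
1. the mount is square and flush in the fence corner (x of mount_corner in the frame of jig above 0.068 m and y of mount_corner in the frame of jig above 0.053 m and z of mount_corner in the frame of jig below 0.014 m and angle between the x axis of mount and the x axis of jig, either way round below 0.03 rad), for 0.2 s.
2. with the mount flush, the screw is turned home on its stop (all of step 1 and value of joint screw below 0.1 rad), for 0.2 s.
At the end, for the whole second after the job is handed in: The screw stands a quarter turn (1.57 +/- 0.26 rad) back from its seat and is still, gripped by the fingers (more than 1.5 N, the tool centre within 20 mm of the screw's axis seen from above), and the mount lies flat on the jig, within 2 mm of both fences and square within 0.03 rad (all of step 1 and value of joint screw between 1.31 and 1.83 rad and velocity of joint screw between -0.1 and 0.1 rad/s and linear speed of mount below 0.01 m/s and contact force between the fingers and screw above 1.5 N and horizontal distance between the grasp point and screw_grip below 0.02 m); the arm keeps its last pose, push and grip.
It fails at once if the jar is disturbed (moved more than 20 mm) (distance of jar from where it was at the start of the episode above 0.02 m).
It fails at once if the brush is disturbed (moved more than 20 mm) (distance of brush from where it was at the start of the episode above 0.02 m).
It fails at once if the loose bone is disturbed (moved more than 20 mm) (distance of loose_bone from where it was at the start of the episode above 0.02 m).
It also fails if it takes over 72 s, if anything falls off the work surface, if the arm or the gripper's body presses on something with over 40 N, if the wrist force passes 120 N, or if a joint passes its speed limit or range.

ROBOT

A 6-joint arm with a two-finger parallel gripper is mounted at the origin on the work surface. World frame = base frame: x ahead of the robot, y to its left, z up, the work surface at z = 0. Lengths are in m, angles in degrees, forces in N, time in s.
With the tool pointing down it reaches from about 0.25 to 0.725 m from the base axis. Payload 9.7 kg.
Tool frame: the origin (TCP) lies between the finger pads, 19 mm behind the fingertips; this is the grasp point; z points along the fingers, y is the line along which they close (so a half turn about z gives the same grasp; the last joint's range is limited). The gripper opens to 85 mm and grips with 20 to 120 N. Pads are 22 mm wide; open, the fingers measure 114 mm over their backs; the gripper's body (76 mm by 85 mm) begins 54 mm behind the grasp point. The pads swing forward as they close: fully open they stand 13 mm farther back than shut.
Start: joints at [68.812, 4.979, 10.078, 95.1, 0, 90], TCP at [0.199, 0.513, 0.25] pointing down, gripper open.
Joint ranges: [-179.16, 179.16], [-48.56, 103.87], [-65.8, 70.77], [-126.05, 130.52], [-82.76, 87.17], [-180, 180]. Speed limits (degrees/s): [127.2, 127.2, 147.25, 180, 180, 180].

INTERFACE

Orientations are given as [roll, pitch, yaw] about the fixed x, y, z axes, in that order (R = Rz(yaw) Ry(pitch) Rx(roll)).
In Python, from workcell import bot gives the robot as it stands. The module is installed in compiled form; this text tells all that it offers.
- The arm moves only by the tool carry_out, never from a script. Its arguments are lists of equal length, an entry for each row: "linear": the shift along the world's x, y, z normalised to -1 to 1, where 1 is 2 cm, a list of three; "rotation": the turn, a rotation vector about the world's x, y, z normalised to -1 to 1, where 1 is 8 degrees, a list of three; "grip": the closure, from -1 (fully open) to 1 (shut). In form: {"linear": [[tx, ty, tz], ...], "rotation": [[rx, ry, rz], ...], "grip": [grip, ...]}. A call has 1 to 12 rows; each row shifts and turns the commanded pose from where the row before left it; what a row does not reach is not made up. A row lasts 1/10 s, in which the tool goes at most 50 mm and 8.59 degrees, less where a joint would pass 70% of its speed; a pose out of reach is approached as far as the arm can. A call with a number of a shift or a turn outside -1 to 1 is refused whole. A call with a gripper value outside its range is refused whole. The fingers move at their own pace and stop on an object; "grip_force" is the grip in N (left out, the last holds). Time passes only in rows, so rows that do not move let the fingers close. It gives the time, the measured TCP pose, the force, the opening and the grip force at its end, in the units of the state.
- bot.get_obs(): the state, without advancing time (a new reading comes with each control period).
- bot.camera(name): name is "side" or "top"; returns the picture (420x560x3 uint8, blue, green, red); there is no depth.
- bot.camera_model(name): a dict with "fx", "fy", "cx", "cy" (pixels), "camera_from_world" (4x4, takes a point from world to camera coordinates). Camera axes: x right, y up, looking along -z (the intrinsics and any distortion apply to the point x, -y, -z); pixel columns grow to the right and rows downward; lengths in m; the calibration is good to about 2 mm. A picture is of the moment at which its call begins. camera_model takes no time and is no camera call.
- bot.job_done(): hands the job in; it is judged then, once.
The state is a dict: "time": time; "q": joint angles; "qd": joint speeds; "joint_efforts": joint torques, N m; "ee_pos": TCP position; "tcp_rot": TCP orientation; "wrist_force": force on the tool from outside, world axes, zero at the start; "torque": the same for the moment, N m; "opening": finger opening in m; "grasp_force": force on a finger pad.
Only numpy, scipy, OpenCV 4.12 (cv2) and the standard library are available. Lean on these libraries where they do the work, as an engineer would, in place of code of your own. Each camera call takes 0.05 s, during which the arm holds its last target. There are 200 camera calls.

## Working session

There is one attempt and no reset: what is moved stays moved. The work goes in short steps, Python scripts to look and compute and a tool call to move; the robot and the scene stay as the last step left them, time stands still between calls to the robot, and variables do not carry over. Pictures are saved under pics/ and viewed, at most 10 in all, crops included, and the job is handed in when it is done.

Besides the shell and the picture viewer there is one more tool, called after ">>>" by a JSON object that holds its "api" and its "payload", one argument or row to a line. carry_out: Moves the arm, as the interface text tells. Its arguments: {"type":"object","properties":{"linear":{"type":"array","items":{"type":"array","items":{"type":"number"}}},"rotation":{"type":"array","items":{"type":"array","items":{"type":"number"}}},"grip":{"type":"array","items":{"type":"number"}},"grip_force":{"type":"number"}},"required":["linear","rotation","grip"]}

```bash
mkdir -p pics
python3 - <<'E'
from workcell import bot
import cv2,numpy as np
for n in("top","side"):
    cv2.imwrite(f"pics/{n}0.png",bot.camera(n)); m=bot.camera_model(n); print({k:(np.round(v,4).tolist() if hasattr(v,'__len__') else v) for k,v in m.items()})
print(bot.get_obs())
E
```

```text
{'fx': 487.9515064539697, 'fy': 487.9515064539697, 'cx': 273.53256164248904, 'cy': 212.14311544446164, 'camera_from_world': [[0.0136, -0.9998, -0.0162, 0.0506], [0.9866, 0.0108, 0.163, -0.5789], [-0.1628, -0.0182, 0.9865, -1.0229], [0.0, 0.0, 0.0, 1.0]]}
{'fx': 417.19419375332984, 'fy': 417.19419375332984, 'cx': 281.76586276872956, 'cy': 209.1945347799705, 'camera_from_world': [[0.9465, -0.3222, 0.019, -0.5323], [0.2332, 0.7234, 0.6499, -0.2118], [-0.2231, -0.6107, 0.7598, -0.7598], [0.0, 0.0, 0.0, 1.0]]}
{'time': 0.1, 'q': array([ 6.88121136e+01,  5.00692534e+00,  1.00389846e+01,  9.51003686e+01,
       -5.88112451e-04,  9.00002146e+01]), 'qd': array([0.02368408, 0.01850676, 0.21124243, 0.04867609, 0.20343055,
       0.00180555]), 'joint_efforts': array([-2.47074140e-04, -5.21559942e+01,  4.65653515e+01,  1.60711835e-02,
        1.64050431e-05,  3.00183660e-05]), 'ee_pos': array([0.19871867, 0.51264121, 0.2493637 ]), 'tcp_rot': array([-1.79931691e+02,  5.88367907e-04,  1.58811900e+02]), 'wrist_force': array([0.58881472, 0.54268523, 0.06198096]), 'torque': array([ 0.00757829, -0.05748737, -0.00350732]), 'grasp_force': 0.0, 'opening': 0.08545848855096984}
```

View pics/top0.png

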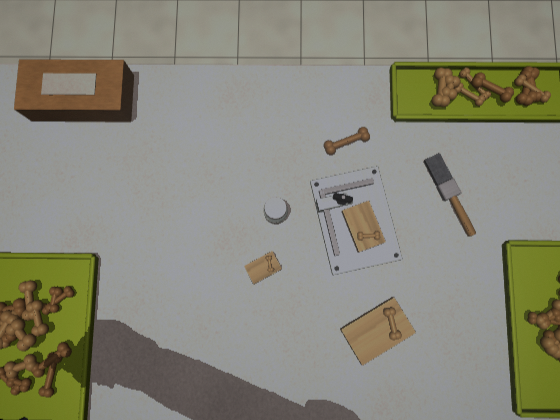

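View pics/side0.png

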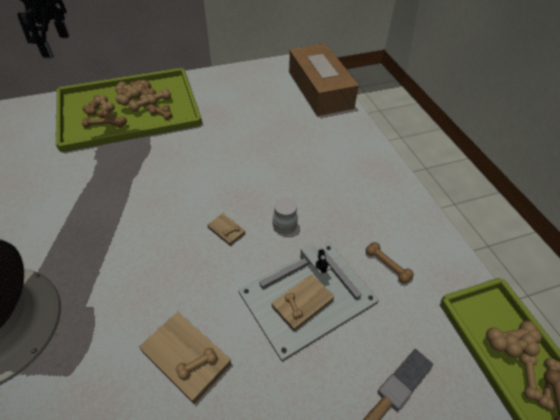

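The top view shows three boards: a small one at (263,267), a large one at (378,330) and a middle-sized one at (363,226). The middle one is the only one on the jig, so it's the one the task means. I'll confirm that in a crop.

```bash
cat > h.py <<'E'
from workcell import bot
import cv2,numpy as np
def ray(n,u,v):
    m=bot.camera_model(n);T=np.array(m["camera_from_world"])
    d=T[:3,:3].T@np.array([(u-m["cx"])/m["fx"],-(v-m["cy"])/m["fy"],-1.]); return -T[:3,:3].T@T[:3,3],d
def plane(n,u,v,z):
    o,d=ray(n,u,v); return (o+d*(z-o[2])/d[2])
def proj(n,p):
    m=bot.camera_model(n);T=np.array(m["camera_from_world"]);c=T[:3,:3]@np.asarray(p)+T[:3,3]
    return np.array([m["cx"]+m["fx"]*c[0]/-c[2],m["cy"]-m["fy"]*c[1]/-c[2]])
E
python3 - <<'E'
from h import *
im=cv2.imread("pics/top0.png")
cv2.imwrite("pics/c0.png",cv2.resize(im[157:282,300:412],None,fx=4.8,fy=4.8,interpolation=cv2.INTER_CUBIC))
hsv=cv2.cvtColor(im,cv2.COLOR_BGR2HSV)
for (u,v) in[(350,230),(320,260),(390,250),(300,240),(263,267),(360,185),(330,235)]: print((u,v),hsv[v,u])
# plate corners
P=np.array([plane("top",*c,.012)[:2] for c in[(311,180),(378,167),(402,258),(332,273)]]);print(P.round(4),[np.linalg.norm(P[i]-P[i-1]).round(4) for i in range(4)])
m=cv2.inRange(hsv,(8,70,60),(28,255,255));
cs,_=cv2.findContours(m,cv2.RETR_EXTERNAL,cv2.CHAIN_APPROX_NONE)
for c in cs:
    if cv2.contourArea(c)>150: print(cv2.contourArea(c),cv2.minAreaRect(c))
E
```

```text
(350, 230) [ 20  65 129]
(320, 260) [ 90   3 156]
(390, 250) [113  14 162]
(300, 240) [ 38   7 154]
(263, 267) [ 17 102 152]
(360, 185) [165   9 110]
(330, 235) [165   7 140]
[[ 0.6598 -0.0265]
 [ 0.6919 -0.1801]
 [ 0.4839 -0.2289]
 [ 0.4488 -0.0733]] [np.float64(0.2161), np.float64(0.1569), np.float64(0.2136), np.float64(0.1596)]
205.0 ((45.786888122558594, 379.3442687988281), (13.218217849731445, 33.86036682128906), 5.194429397583008)
920.0 ((34.25674819946289, 363.45941162109375), (34.0605583190918, 72.65476989746094), 54.462318420410156)
358.5 ((550.5, 343.5), (29.0, 17.0), 90.0)
445.0 ((546.9180908203125, 317.0792541503906), (22.93474578857422, 36.56577682495117), 64.35899353027344)
2546.5 ((377.73529052734375, 330.5588073730469), (42.18865203857422, 62.76848220825195), 59.03623962402344)
356.0 ((54.25000762939453, 298.25), (20.50609588623047, 36.769554138183594), 45.0)
1692.5 ((23.0, 315.0), (46.0, 70.0), 0.0)
596.5 ((262.5321350097656, 267.0596618652344), (20.38629150390625, 32.03560256958008), 61.69924545288086)
1194.0 ((363.2930908203125, 225.98275756835938), (44.7525749206543, 28.41138458251953), 68.19859313964844)
297.0 ((462.2000732421875, 215.4000244140625), (42.93250274658203, 8.049844741821289), 63.43495178222656)
344.0 ((346.46246337890625, 140.40347290039062), (13.72118091583252, 45.927120208740234), 68.74949645996094)
1408.5 ((472.5, 86.5), (39.0, 81.0), 90.0)
684.5 ((531.7785034179688, 84.24497985839844), (37.9431266784668, 32.845428466796875), 79.99201965332031)
5194.5 ((68.50936126708984, 84.05455017089844), (108.63824462890625, 50.96780014038086), 0.5672664046287537)
```

View pics/c0.png

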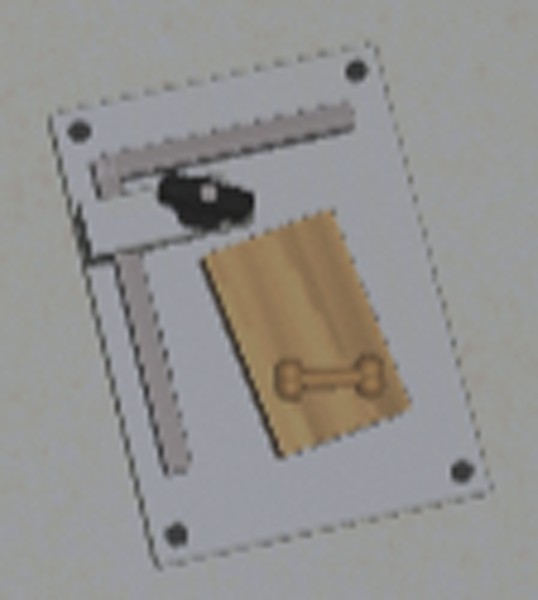

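The crop confirms it: the middle board is on the jig, with its bone on the half away from the corner. Its corners in full-image pixels are about (342,210), (369,201), (386,241) and (358,252). The black wing is at about (343,198).

```bash
cat >> h.py <<'E'
def jig_from(P): # P: corners (+x+y),(+x-y),(-x-y),(-x+y)
    c=P.mean(0); d=(P[0]+P[1]-P[2]-P[3]); e=(P[0]+P[3]-P[1]-P[2]); a=np.arctan2(d[1],d[0]); b=np.arctan2(-e[0],e[1])
    return c,a,b
E
python3 - <<'E'
from h import *
q=lambda L:[(x/4.8+300-.4,y/4.8+157-.4) for x,y in L]
P=np.array([plane("top",*c,.012)[:2] for c in q([(52,115),(375,42),(492,490),(158,567)])])
M=np.array([plane("top",*c,.030)[:2] for c in q([(203,257),(333,210),(411,404),(281,457)])])
for A in(P,M):
    c,a,b=jig_from(A);print(c.round(4),np.degrees([a,b]).round(2),[np.linalg.norm(A[i]-A[i-1]).round(4) for i in range(4)])
c,a,b=jig_from(P); a=(a*220+b*160)/380
R=np.array([[np.cos(a),-np.sin(a)],[np.sin(a),np.cos(a)]])
print("jig",c,np.degrees(a)); print("mount corners in jig mm",((M-c)@R*1000).round(1))
S=c+R@[.046,.025];print("screw",S, "corner",c+R@[.07,.055])
im={n:cv2.imread(f"pics/{n}0.png") for n in("top","side")}
for n in im:
    u,v=proj(n,[*S,.072]).round().astype(int);print(n,u,v)
    g=im[n][v-30:v+30,u-30:u+30]; 
    m=(g.max(2)<70).astype(np.uint8); k,l,st,ce=cv2.connectedComponentsWithStats(m); print(st[1:],ce[1:])
cr=[]
for n in im:
    u,v=proj(n,[*S,.072]).round().astype(int); cr.append(cv2.resize(im[n][v-20:v+30,u-25:u+25],(400,400),interpolation=cv2.INTER_CUBIC)); print(n,'origin',u-25,v-20)
cv2.imwrite("pics/w.png",np.hstack(cr))
E
```

```text
[ 0.5704 -0.127 ] [13.02 13.6 ] [np.float64(0.2191), np.float64(0.1588), np.float64(0.219), np.float64(0.1592)]
[ 0.5532 -0.1417] [20.64 21.69] [np.float64(0.0987), np.float64(0.0647), np.float64(0.0964), np.float64(0.0649)]
jig [ 0.57040223 -0.12704482] 13.264922940027178
mount corners in jig mm [[ 24.1  28. ]
 [ 32.4 -36.1]
 [-63.2 -48.6]
 [-73.8  15.4]]
screw [ 0.60943858 -0.09215695] corner [ 0.62591463 -0.05745047]
top 343 197
[[ 59   4   1   2   2]
 [  2  16   4   3  10]
 [ 20  25  20  13 151]
 [  7  29   1   2   2]
 [  3  33   4  12  14]
 [  8  43   3   1   3]
 [ 29  45   1   1   1]
 [ 11  46   1   1   1]
 [ 30  47   1   1   1]
 [ 12  50   1   1   1]
 [ 31  50   1   1   1]
 [ 32  52   1   1   1]
 [ 13  54   1   1   1]
 [ 33  55   1   1   1]
 [ 34  57   1   2   2]
 [ 14  58   1   2   2]] [[59.          4.5       ]
 [ 3.2        17.        ]
 [29.06622517 31.55629139]
 [ 7.         29.5       ]
 [ 4.14285714 39.07142857]
 [ 9.         43.        ]
 [29.         45.        ]
 [11.         46.        ]
 [30.         47.        ]
 [12.         50.        ]
 [31.         50.        ]
 [32.         52.        ]
 [13.         54.        ]
 [33.         55.        ]
 [34.         57.5       ]
 [14.         58.5       ]]
side 322 257
[[  0   0   5   5  18]
 [ 35  20   3   2   6]
 [ 23  23  14  24 198]
 [  0  26  19  20  73]
 [ 39  41  17  19  43]] [[ 1.44444444  1.61111111]
 [36.         20.5       ]
 [29.53535354 35.48989899]
 [10.10958904 36.46575342]
 [46.76744186 50.23255814]]
top origin 318 177
side origin 297 237
```

View pics/w.png

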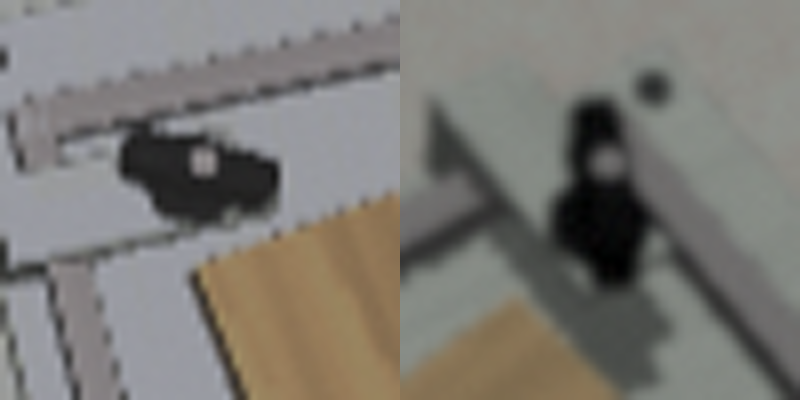

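The white dot on the wing is at (343.6,197.4), where the jig pose puts the screw axis, so the jig pose is good. The wing is tilted about 66° from the jig's x axis, which puts the joint at about 1.15. I plan to grip the bone on the mount and drag the mount into the corner.

Run:
```python
from h import *
q=lambda x,y:(x/4.8+299.6,y/4.8+156.6)
a,b=[plane("top",*q(*p),.038)[:2] for p in[(290,381),(371,376)]]
print(a,b,(a+b)/2,np.degrees(np.arctan2(*(a-b)[::-1])),np.linalg.norm(a-b))
c=np.array([343.6,197.4]); w=[plane("top",u/8+318-.4,v/8+177-.4,.072)[:2] for u,v in[(150,126),(265,150)]]; d=w[0]-w[1];print("wing",np.degrees(np.arctan2(d[1],d[0])))
```

```text
[ 0.52906342 -0.13234204] [ 0.53179162 -0.16923931] [ 0.53042752 -0.15079067] 94.22876549618731 0.03699799497132094
wing 78.49971019262115
```

>>> {"api": "carry_out", "payload": {
  "linear": [
    [0.46, -0.92, -0.15],
    [0.46, -0.92, -0.15],
    [0.46, -0.92, -0.15],
    [0.46, -0.92, -0.15],
    [0.46, -0.92, -0.15],
    [0.46, -0.92, -0.15],
    [0.46, -0.92, -0.15],
    [0.46, -0.92, -0.15],
    [0.46, -0.92, -0.15],
    [0.46, -0.92, -0.15],
    [0.46, -0.92, -0.15],
    [0.46, -0.92, -0.15]
  ],
  "rotation": [
    [0, 0, -0.5],
    [0, 0, -0.5],
    [0, 0, -0.5],
    [0, 0, -0.5],
    [0, 0, -0.5],
    [0, 0, -0.5],
    [0, 0, -0.5],
    [0, 0, -0.5],
    [0, 0, -0.5],
    [0, 0, -0.5],
    [0, 0, -0.5],
    [0, 0, -0.5]
  ],
  "grip": [-1, -1, -1, -1, -1, -1, -1, -1, -1, -1, -1, -1],
  "grip_force": 30
}}

```text
time: 1.3
ee_pos: [0.3093, 0.2912, 0.2136]
tcp_rot: [-180.0, 0.0, 110.7]
wrist_force: [0.9, -1.2, 0.3]
opening: 0.0855
grasp_force: 0.0
```

>>> {"api": "carry_out", "payload": {
  "linear": [
    [0.46, -0.92, -0.15],
    [0.46, -0.92, -0.15],
    [0.46, -0.92, -0.15],
    [0.46, -0.92, -0.15],
    [0.46, -0.92, -0.15],
    [0.46, -0.92, -0.15],
    [0.46, -0.92, -0.15],
    [0.46, -0.92, -0.15],
    [0.46, -0.92, -0.15],
    [0.46, -0.92, -0.15],
    [0.46, -0.92, -0.15],
    [0.46, -0.92, -0.15]
  ],
  "rotation": [
    [0, 0, -0.17],
    [0, 0, -0.17],
    [0, 0, -0.17],
    [0, 0, -0.17],
    [0, 0, -0.17],
    [0, 0, -0.17],
    [0, 0, -0.17],
    [0, 0, -0.17],
    [0, 0, -0.17],
    [0, 0, -0.17],
    [0, 0, -0.17],
    [0, 0, -0.17]
  ],
  "grip": [0.3, 0.3, 0.3, 0.3, 0.3, 0.3, 0.3, 0.3, 0.3, 0.3, 0.3, 0.3]
}}

```text
time: 2.5
ee_pos: [0.4197, 0.0704, 0.1776]
tcp_rot: [-180.0, 0.0, 94.4]
wrist_force: [0.2, -0.2, -0.6]
opening: 0.0302
grasp_force: 0.0
```

>>> {"api": "carry_out", "payload": {
  "linear": [
    [0.46, -0.92, -0.15],
    [0.46, -0.92, -0.15],
    [0.46, -0.92, -0.15],
    [0.46, -0.92, -0.15],
    [0.46, -0.92, -0.15],
    [0.46, -0.92, -0.15],
    [0.46, -0.92, -0.15],
    [0.46, -0.92, -0.15],
    [0.46, -0.92, -0.15],
    [0.46, -0.92, -0.15],
    [0.46, -0.92, -0.15],
    [0, 0, 0]
  ],
  "rotation": [
    [0, 0, 0],
    [0, 0, 0],
    [0, 0, 0],
    [0, 0, 0],
    [0, 0, 0],
    [0, 0, 0],
    [0, 0, 0],
    [0, 0, 0],
    [0, 0, 0],
    [0, 0, 0],
    [0, 0, 0],
    [0, 0, 0]
  ],
  "grip": [0.3, 0.3, 0.3, 0.3, 0.3, 0.3, 0.3, 0.3, 0.3, 0.3, 0.3, 0.3]
}}

```text
time: 3.7
ee_pos: [0.521, -0.1327, 0.1438]
tcp_rot: [-179.9, -0.0, 94.4]
wrist_force: [-0.0, 0.7, -0.6]
opening: 0.0299
grasp_force: 0.0
```

>>> {"api": "carry_out", "payload": {
  "linear": [
    [0.47, -0.91, 0],
    [0, 0, -0.9],
    [0, 0, -0.9],
    [0, 0, -0.9],
    [0, 0, -0.9],
    [0, 0, -0.6],
    [0, 0, -0.44],
    [0, 0, 0],
    [0, 0, 0],
    [0, 0, 0],
    [0, 0, 0],
    [0, 0, 0]
  ],
  "rotation": [
    [0, 0, 0],
    [0, 0, 0],
    [0, 0, 0],
    [0, 0, 0],
    [0, 0, 0],
    [0, 0, 0],
    [0, 0, 0],
    [0, 0, 0],
    [0, 0, 0],
    [0, 0, 0],
    [0, 0, 0],
    [0, 0, 0]
  ],
  "grip": [0.3, 0.3, 0.3, 0.3, 0.3, 0.3, 0.3, 0.3, 1, 1, 1, 1],
  "grip_force": 40
}}

```text
time: 4.9
ee_pos: [0.5307, -0.1495, 0.0531]
tcp_rot: [179.9, 0.0, 94.5]
wrist_force: [-0.1, 0.0, 3.5]
opening: 0.0071
grasp_force: 40.3
```

Run:
```python
from h import *
cr=[cv2.resize(bot.camera(n)[v-55:v+55,u-60:u+60],(400,367),interpolation=cv2.INTER_CUBIC) for n,u,v in(("top",355,220),("side",305,295))]
cv2.imwrite("pics/g.png",np.hstack(cr))
o=bot.get_obs();print(o["ee_pos"],o["opening"],o["grasp_force"],o["wrist_force"],o["q"])
```

```text
[ 0.53071073 -0.14951597  0.05312374] 0.007223957422211972 40.40985731408 [0.72226528 0.66705239 6.38008901] [-1.57353961e+01  5.92310551e+00 -1.07349646e+01  7.32522496e+01
  2.88191322e-03  6.97732050e+01]
```

View pics/g.png

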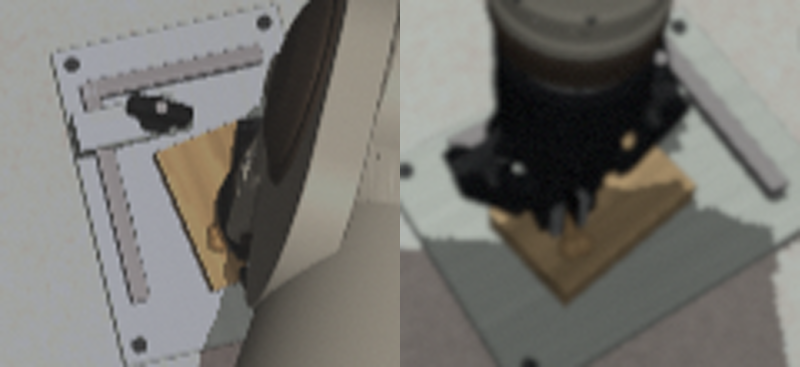

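The side crop shows the fingers closed on the bone's shaft: opening 7 mm, 40 N. Next I'll square the mount and slide it to just short of the corner.

>>> {"api": "carry_out", "payload": {
  "linear": [
    [0, 0, 0.1],
    [0.2, 0.3, 0],
    [0.2, 0.3, 0],
    [0.2, 0.3, 0],
    [0.2, 0.3, 0],
    [0.2, 0.3, 0],
    [0.2, 0.3, 0],
    [0, 0, 0],
    [0, 0, 0]
  ],
  "rotation": [
    [0, 0, 0],
    [0, 0, -0.16],
    [0, 0, -0.16],
    [0, 0, -0.16],
    [0, 0, -0.16],
    [0, 0, -0.16],
    [0, 0, -0.16],
    [0, 0, 0],
    [0, 0, 0]
  ],
  "grip": [1, 1, 1, 1, 1, 1, 1, 1, 1]
}}

```text
time: 5.9
ee_pos: [0.5539, -0.1134, 0.0539]
tcp_rot: [-180.0, -0.0, 86.9]
wrist_force: [-0.8, 0.7, -1.8]
opening: 0.0072
grasp_force: 39.8
```

>>> {"api": "carry_out", "payload": {
  "linear": [
    [0.15, 0.035, 0],
    [0.15, 0.035, 0],
    [0.1, 0.023, 0],
    [0.1, 0.023, 0],
    [0, 0, 0]
  ],
  "rotation": [
    [0, 0, 0],
    [0, 0, 0],
    [0, 0, 0],
    [0, 0, 0],
    [0, 0, 0]
  ],
  "grip": [1, 1, 1, 1, 1]
}}

```text
time: 6.4
ee_pos: [0.5624, -0.111, 0.0535]
tcp_rot: [-179.7, -0.0, 86.8]
wrist_force: [-9.8, 0.7, 0.9]
opening: 0.007
grasp_force: 40.3
```

>>> {"api": "carry_out", "payload": {
  "linear": [
    [-0.03, 0.13, 0],
    [-0.03, 0.13, 0],
    [-0.03, 0.13, 0],
    [-0.03, 0.13, 0],
    [-0.01, 0.05, 0],
    [0, 0, 0]
  ],
  "rotation": [
    [0, 0, 0],
    [0, 0, 0],
    [0, 0, 0],
    [0, 0, 0],
    [0, 0, 0],
    [0, 0, 0]
  ],
  "grip": [1, 1, 1, 1, 1, 1]
}}

```text
time: 7.0
ee_pos: [0.5612, -0.1034, 0.0545]
tcp_rot: [-180.0, 0.5, 86.6]
wrist_force: [-2.9, -19.5, -0.1]
opening: 0.0071
grasp_force: 41.0
```

Run:
```python
from h import *
cr=[cv2.resize(bot.camera(n)[v-55:v+55,u-60:u+60],(400,367),interpolation=cv2.INTER_CUBIC) for n,u,v in(("top",355,220),("side",305,285))]
cv2.imwrite("pics/g2.png",np.hstack(cr))
o=bot.get_obs();print(o["ee_pos"],o["opening"],o["grasp_force"],o["wrist_force"],o["torque"])
```

```text
[ 0.56119954 -0.10343744  0.05451656] 0.006716799753039973 41.035987408831716 [ -3.55514811 -20.30787745   1.22249475] [-4.22268885  0.81222257 -0.25012724]
```

View pics/g2.png

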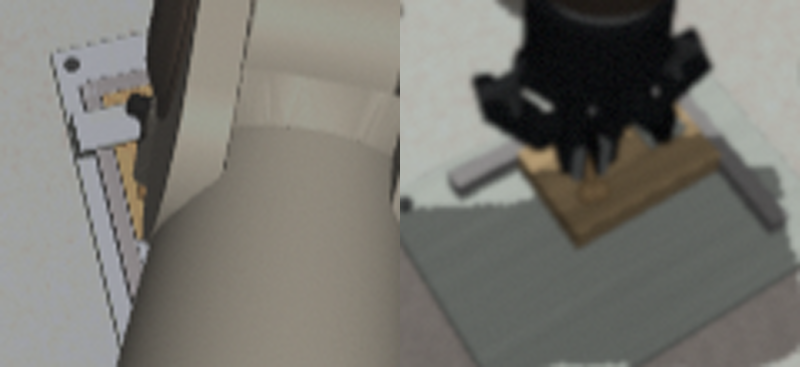

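The side crop shows the board against both fences, with reaction forces of about 8 N (x) and 19 N (y) in jig axes. I'll release, move clear and check.

>>> {"api": "carry_out", "payload": {
  "linear": [
    [0, 0, 0],
    [0, 0, 0],
    [0, 0, 1],
    [0, 0, 1],
    [0, 0, 1],
    [0, 0, 1],
    [0, 0, 1],
    [-0.5, -0.8, 0.5],
    [-0.5, -0.8, 0.5],
    [-0.5, -0.8, 0.5],
    [-0.5, -0.8, 0.5],
    [-0.5, -0.8, 0.5]
  ],
  "rotation": [
    [0, 0, 0],
    [0, 0, 0],
    [0, 0, 0],
    [0, 0, 0],
    [0, 0, 0],
    [0, 0, 0],
    [0, 0, 0],
    [0, 0, 0],
    [0, 0, 0],
    [0, 0, 0],
    [0, 0, 0],
    [0, 0, 0]
  ],
  "grip": [0.3, 0.3, 0.3, 0.3, 0.3, 0.3, 0.3, 0.3, 0.3, 0.3, 0.3, 0.3]
}}

```text
time: 8.3
ee_pos: [0.5114, -0.1799, 0.2048]
tcp_rot: [180.0, -0.0, 86.8]
wrist_force: [0.6, -0.7, -0.2]
opening: 0.0301
grasp_force: 0.0
```

>>> {"api": "carry_out", "payload": {
  "linear": [
    [-0.5, -0.8, 0],
    [-0.5, -0.8, 0],
    [-0.5, -0.8, 0],
    [-0.5, -0.8, 0],
    [-0.5, -0.8, 0],
    [-0.5, -0.8, 0],
    [-0.5, -0.8, 0],
    [0, 0, 0]
  ],
  "rotation": [
    [0, 0, 0],
    [0, 0, 0],
    [0, 0, 0],
    [0, 0, 0],
    [0, 0, 0],
    [0, 0, 0],
    [0, 0, 0],
    [0, 0, 0]
  ],
  "grip": [0.3, 0.3, 0.3, 0.3, 0.3, 0.3, 0.3, 0.3]
}}

```text
time: 9.1
ee_pos: [0.441, -0.2928, 0.2044]
tcp_rot: [180.0, 0.0, 86.7]
wrist_force: [0.2, 0.3, -0.7]
opening: 0.0297
grasp_force: 0.0
```

Run:
```python
from h import *
t=bot.camera("top");s=bot.camera("side");cv2.imwrite("pics/top1.png",t);cv2.imwrite("pics/side1.png",s)
cr=[cv2.resize(i[v-48:v+62,u-50:u+50],(400,440),interpolation=cv2.INTER_CUBIC) for i,u,v in((t,355,210),(s,305,285))]
cv2.imwrite("pics/g3.png",np.hstack(cr))
o=bot.get_obs();print(o["ee_pos"],o["tcp_rot"])
```

```text
[ 0.44176274 -0.29157119  0.20433569] [ 1.79972682e+02 -1.49019464e-02  8.67802231e+01]
```

View pics/g3.png

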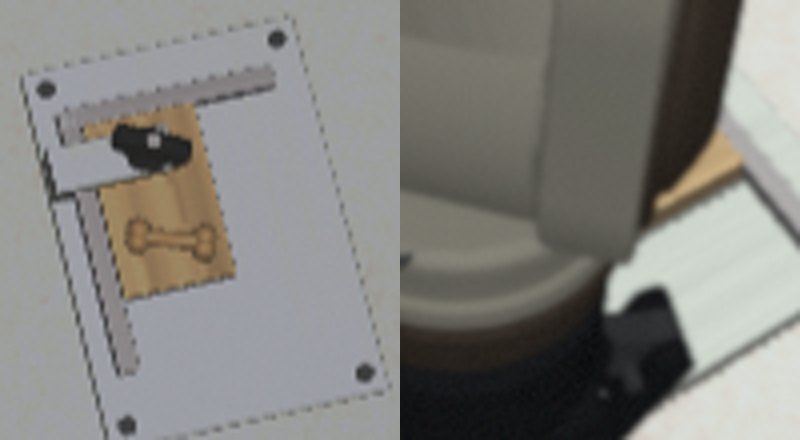

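The top crop shows the board against the end fence and the side fence. I'll check it in numbers by fitting lines to its free edges.

Run:
```python
from h import *
t=cv2.imread("pics/top1.png");g=t.astype(int); w=((g[...,2]-g[...,0])>22)
c=np.array([.57040,-.12704]);a=np.radians(13.265);R=np.array([[np.cos(a),-np.sin(a)],[np.sin(a),np.cos(a)]])
J=lambda u,v:(plane("top",u,v,.030)[:2]-c)@R*1000
def fit(pts,name):
    P=np.array([J(*p) for p in pts]);vx,vy,x,y=cv2.fitLine(P.astype(np.float32),cv2.DIST_HUBER,0,.01,.01).ravel();print(name,"mid",(x.round(1),y.round(1)),"dir deg",np.degrees(np.arctan2(vy,vx)).round(2))
def sub(line):  # subpixel step of R-B along a line, scanning from the end
    th=.5*np.median(line[line>22]); i=np.where(line>th)[0][-1]; return i+(line[i]-th)/max(line[i]-line[i+1],1)
d=(g[...,2]-g[...,0]).astype(float)
fit([(330+sub(d[r,330:385]),r) for r in range(194,228)],"-y edge (y=-9)")
fit([(k,200+sub(d[200:250,k])) for k in range(340,361)],"-x edge (x=-30)")
# plate edges again: -y edge of plate, for yaw
P=[plane("top",*p,.012)[:2] for p in[(305+22/4-.4,162+75/4-.4),(305+292/4-.4,162+15/4-.4),(305+390/4-.4,162+390/4-.4)]]
print(np.degrees([np.arctan2(*(P[1]-P[2])[::-1]),np.arctan2(*(P[0]-P[1])[::-1])-np.pi/2]))
# fence-gap: side fence face
```

```text
-y edge (y=-9) mid (np.float32(11.3), np.float32(-8.2)) dir deg -0.25
-x edge (x=-30) mid (np.float32(-29.8), np.float32(26.2)) dir deg -89.99
[13.08039536 13.38132949]
```

The mount is flush and square: its free edges sit at jig y = −8.2 and x = −29.8, within 0.3° of square. Next, the screw.

>>> {"api": "carry_out", "payload": {
  "linear": [
    [0.7, 0.83, 0],
    [0.7, 0.83, 0],
    [0.7, 0.83, 0],
    [0.7, 0.83, 0],
    [0.7, 0.83, 0],
    [0.7, 0.83, 0],
    [0.7, 0.83, 0],
    [0.7, 0.83, 0],
    [0.7, 0.83, 0],
    [0.7, 0.83, 0],
    [0.7, 0.83, 0],
    [0.7, 0.84, 0]
  ],
  "rotation": [
    [0, 0, -0.1],
    [0, 0, -0.1],
    [0, 0, -0.1],
    [0, 0, -0.1],
    [0, 0, -0.1],
    [0, 0, -0.1],
    [0, 0, -0.1],
    [0, 0, -0.1],
    [0, 0, -0.1],
    [0, 0, -0.1],
    [0, 0, 0],
    [0, 0, 0]
  ],
  "grip": [0.3, 0.3, 0.3, 0.3, 0.3, 0.3, 0.3, 0.3, 0.3, 0.3, 0.3, 0.3]
}}

```text
time: 10.4
ee_pos: [0.6104, -0.0903, 0.2042]
tcp_rot: [180.0, -0.0, 78.9]
wrist_force: [0.1, 0.3, -0.4]
opening: 0.0298
grasp_force: 0.0
```

>>> {"api": "carry_out", "payload": {
  "linear": [
    [0, 0, -1],
    [0, 0, -1],
    [0, 0, -1],
    [0, 0, -1],
    [0, 0, -0.5],
    [0, 0, 0],
    [0, 0, 0]
  ],
  "rotation": [
    [0, 0, 0],
    [0, 0, 0],
    [0, 0, 0],
    [0, 0, 0],
    [0, 0, 0],
    [0, 0, 0],
    [0, 0, 0]
  ],
  "grip": [0.3, 0.3, 0.3, 0.3, 0.3, 0.3, 0.3]
}}

```text
time: 11.1
ee_pos: [0.6099, -0.0919, 0.115]
tcp_rot: [180.0, -0.0, 78.8]
wrist_force: [-0.1, -0.1, 0.9]
opening: 0.0301
grasp_force: 0.0
```

>>> {"api": "carry_out", "payload": {
  "linear": [
    [0, 0, -0.8],
    [0, 0, -0.7],
    [0, 0, -0.4],
    [0, 0, -0.3],
    [0, 0, 0],
    [0, 0, 0],
    [0, 0, 0],
    [0, 0, 0],
    [0, 0, 0]
  ],
  "rotation": [
    [0, 0, 0],
    [0, 0, 0],
    [0, 0, 0],
    [0, 0, 0],
    [0, 0, 0],
    [0, 0, 0],
    [0, 0, 0],
    [0, 0, 0],
    [0, 0, 0]
  ],
  "grip": [0.3, 0.3, 0.3, 0.3, 0.3, 1, 1, 1, 1],
  "grip_force": 30
}}

```text
time: 12.0
ee_pos: [0.6094, -0.0923, 0.0708]
tcp_rot: [180.0, 0.0, 78.8]
wrist_force: [-5.9, 0.7, 5.1]
opening: 0.0112
grasp_force: 34.8
```

Run:
```python
from h import *
o=bot.get_obs();print({k:np.round(o[k],4) for k in("ee_pos","tcp_rot","opening","grasp_force","wrist_force","torque","q")})
```

```text
{'ee_pos': array([ 0.6094, -0.0923,  0.0708]), 'tcp_rot': array([1.799943e+02, 3.500000e-03, 7.881260e+01]), 'opening': np.float64(0.0112), 'grasp_force': np.float64(34.7621), 'wrist_force': array([-5.8725,  0.6582,  5.0534]), 'torque': array([ 0.0898,  1.0757, -0.01  ]), 'q': array([-8.60810e+00,  1.42511e+01,  7.78500e-01,  7.65218e+01,
       -3.80000e-03,  9.25793e+01])}
```

>>> {"api": "carry_out", "payload": {
  "linear": [
    [0, 0, 0],
    [0, 0, 0],
    [0, 0, 0],
    [0, 0, 0],
    [0, 0, 0],
    [0, 0, 0],
    [0, 0, 0],
    [0, 0, 0],
    [0, 0, 0],
    [0, 0, 0],
    [0, 0, 0],
    [0, 0, 0]
  ],
  "rotation": [
    [0, 0, -0.6],
    [0, 0, -0.7],
    [0, 0, -0.7],
    [0, 0, -0.7],
    [0, 0, -0.7],
    [0, 0, -0.7],
    [0, 0, -0.7],
    [0, 0, -0.7],
    [0, 0, -0.7],
    [0, 0, -0.7],
    [0, 0, -0.6],
    [0, 0, 0]
  ],
  "grip": [1, 1, 1, 1, 1, 1, 1, 1, 1, 1, 1, 1]
}}

```text
time: 13.2
ee_pos: [0.6093, -0.0922, 0.0708]
tcp_rot: [-180.0, 0.0, 18.6]
wrist_force: [-4.9, 0.7, 5.9]
opening: 0.0115
grasp_force: 34.9
```

>>> {"api": "carry_out", "payload": {
  "linear": [
    [0, 0, 0],
    [0, 0, 0],
    [0, 0, 0]
  ],
  "rotation": [
    [0, 0, -0.2],
    [0, 0, -0.2],
    [0, 0, 0]
  ],
  "grip": [1, 1, 1]
}}

```text
time: 13.5
ee_pos: [0.6093, -0.0922, 0.0708]
tcp_rot: [-180.0, 0.0, 15.6]
wrist_force: [-5.7, 1.7, 5.0]
opening: 0.0113
grasp_force: 34.9
```

Run:
```python
from h import *
o=bot.get_obs();print({k:np.round(o[k],4) for k in("ee_pos","tcp_rot","opening","grasp_force","wrist_force","torque","q")})
```

```text
{'ee_pos': array([ 0.6093, -0.0922,  0.0708]), 'tcp_rot': array([-1.799976e+02,  1.070000e-02,  1.555720e+01]), 'opening': np.float64(0.0113), 'grasp_force': np.float64(34.8878), 'wrist_force': array([-5.7103,  1.6736,  5.0093]), 'torque': array([ 0.0759,  1.226 , -0.0753]), 'q': array([-8.605300e+00,  1.424890e+01,  7.717000e-01,  7.653360e+01,
       -2.200000e-03,  1.558375e+02])}
```

>>> {"api": "carry_out", "payload": {
  "linear": [
    [0, 0, 0],
    [0, 0, 0],
    [0, 0, 0],
    [0, 0, 0],
    [0, 0, 0]
  ],
  "rotation": [
    [0, 0, -0.2],
    [0, 0, -0.2],
    [0, 0, -0.2],
    [0, 0, 0],
    [0, 0, 0]
  ],
  "grip": [1, 1, 1, 1, 1]
}}

```text
time: 14.0
ee_pos: [0.6094, -0.0922, 0.0708]
tcp_rot: [180.0, 0.0, 10.9]
wrist_force: [-5.6, 0.1, 6.0]
opening: 0.0113
grasp_force: 43.7
```

Run:
```python
from h import *
o=bot.get_obs();print({k:np.round(o[k],4) for k in("ee_pos","tcp_rot","opening","grasp_force","wrist_force","torque","joint_efforts","q")})
```

```text
{'ee_pos': array([ 0.6094, -0.0922,  0.0708]), 'tcp_rot': array([1.79986e+02, 1.80000e-03, 1.08959e+01]), 'opening': np.float64(0.0113), 'grasp_force': np.float64(43.7468), 'wrist_force': array([-5.614 ,  0.0985,  6.0163]), 'torque': array([-0.0295,  1.1224,  1.0267]), 'joint_efforts': array([ -0.6077, -59.1756,  46.3643,  -2.343 ,   0.2163,   1.0462]), 'q': array([-8.594800e+00,  1.424850e+01,  7.785000e-01,  7.652700e+01,
       -1.380000e-02,  1.605094e+02])}
```

Torque rose to 1.0 N m at yaw 11°, against an expected seat of about 13°, so the screw is on its stop. I'll hold it, then back off a quarter turn to yaw 103°.

>>> {"api": "carry_out", "payload": {
  "linear": [
    [0, 0, 0],
    [0, 0, 0],
    [0, 0, 0],
    [0, 0, 0],
    [0, 0, 0],
    [0, 0, 0],
    [0, 0, 0],
    [0, 0, 0],
    [0, 0, 0],
    [0, 0, 0],
    [0, 0, 0],
    [0, 0, 0]
  ],
  "rotation": [
    [0, 0, 0],
    [0, 0, 0],
    [0, 0, 0],
    [0, 0, 0.3],
    [0, 0, 0.8],
    [0, 0, 0.8],
    [0, 0, 0.8],
    [0, 0, 0.8],
    [0, 0, 0.8],
    [0, 0, 0.8],
    [0, 0, 0.8],
    [0, 0, 0.8]
  ],
  "grip": [1, 1, 1, 1, 1, 1, 1, 1, 1, 1, 1, 1]
}}

```text
time: 15.2
ee_pos: [0.6094, -0.0922, 0.0708]
tcp_rot: [180.0, -0.0, 64.7]
wrist_force: [-5.6, 0.7, 5.9]
opening: 0.0112
grasp_force: 34.8
```

>>> {"api": "carry_out", "payload": {
  "linear": [
    [0, 0, 0],
    [0, 0, 0],
    [0, 0, 0],
    [0, 0, 0],
    [0, 0, 0],
    [0, 0, 0],
    [0, 0, 0],
    [0, 0, 0],
    [0, 0, 0],
    [0, 0, 0],
    [0, 0, 0]
  ],
  "rotation": [
    [0, 0, 0.8],
    [0, 0, 0.8],
    [0, 0, 0.8],
    [0, 0, 0.8],
    [0, 0, 0.8],
    [0, 0, 0.6],
    [0, 0, 0.3],
    [0, 0, 0],
    [0, 0, 0],
    [0, 0, 0],
    [0, 0, 0]
  ],
  "grip": [1, 1, 1, 1, 1, 1, 1, 1, 1, 1, 1]
}}

```text
time: 16.3
ee_pos: [0.6095, -0.0922, 0.0708]
tcp_rot: [180.0, -0.0, 103.6]
wrist_force: [-5.4, 1.2, 5.7]
opening: 0.0115
grasp_force: 34.8
```

Run:
```python
from h import *
o=bot.get_obs();print({k:np.round(o[k],4) for k in("ee_pos","tcp_rot","opening","grasp_force","wrist_force","torque","qd")})
t=bot.camera("top");s=bot.camera("side")
cr=[cv2.resize(i[v-55:v+55,u-50:u+50],(400,440),interpolation=cv2.INTER_CUBIC) for i,u,v in((t,355,215),(s,305,280))]
cv2.imwrite("pics/g4.png",np.hstack(cr))
```

```text
{'ee_pos': array([ 0.6095, -0.0922,  0.0708]), 'tcp_rot': array([ 1.799931e+02, -7.300000e-03,  1.036181e+02]), 'opening': np.float64(0.0115), 'grasp_force': np.float64(34.784), 'wrist_force': array([-5.3715,  1.1903,  5.7087]), 'torque': array([0.2021, 1.0814, 0.0507]), 'qd': array([ 0.0026,  0.0556,  0.0188, -0.0933, -0.0421, -0.0219])}
```

View pics/g4.png

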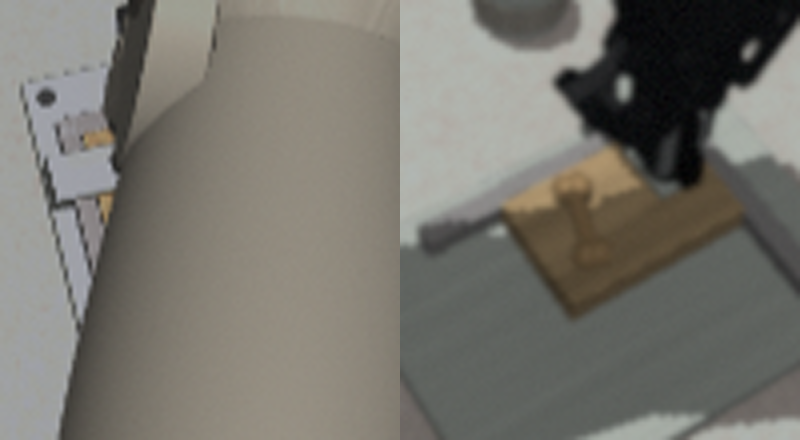

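The side crop shows the mount still flush against both fences (board at about (600,230) in the picture) and the fingers on the wing at yaw 103.6°, a quarter turn back. Handing in.

```bash
python3 -c "
from workcell import bot
print(bot.job_done())"
```

```text
the job is handed in; nothing more can be done
None
```

I handed the job in at about 16 s: the mount is flush and square in the fence corner, and the screw was seated, then backed off a quarter turn and is still gripped at about 35 N. The hand-in returned no verdict.

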